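Hold the spring-return length gauge out at its set mark

TASK

The length gauge on the bench is to be held open at its set length so that a shell blank can be checked against its foot. Pinch the black grip head so that its red lock button is squeezed in, draw the sliding arm out against its spring until the index line on the head meets the line on the yellow rider on the scale, and finish still holding it there with the button squeezed in. Do not shift the rider or push about the shell blank, polish bar, glass lump and marker pen lying round the gauge.

Things in the scene. Friction and masses are not known exactly. Their poses are not given: they have to be found in the camera images.
- gauge: length gauge fixed on the bench: grey base 92 x 390 x 10 mm, on it a dark square tube (top at z 63 mm) out of which an aluminium arm slides. Origin: on the bench under the grip head's home place; z up, +y the way the arm slides out, -x the side with button, scale and rider. Base x -56..36, y -205..185 mm; tube y -200..-35; white scale rail x -48..-30, y -20..170, top z 26, a mark each 5 mm
- extension (a joint): how far the arm is drawn out, m: 0 home (locked), 0.15 at most. The index line is over the scale's zero at 0: the set mark is reached when this equals rider. A spring pulls it home with 3 N at 0, 4.5 N at the far end. A rack with 10 mm pitch locks it (1 mm of play) unless the button is in by more than 4 mm
- button (a joint): how far the red lock button is pressed in, m: 0 out (locking), 0.006 fully in. It moves along the gauge's +x and springs back out; it takes 4 N to start and 7 N to press fully.
- grip_head: black head on the arm's end, 36 (gauge x) x 36 mm (gauge y), z 28 to 92 mm, free at both sides and above; origin: the gauge's, moved with the arm; same axes. On its -x face the red button, 28 mm wide, z 52..88 mm, stands 7 mm out (1 mm when fully in). Button face to ribbed far face: 43 mm, 37 mm when fully in. A 22 mm steel foot at z 45 mm reaches to y +32 mm
- grip_point (a point): point to pinch: in the grip head midway between the button's face and the far face, 70 mm above the bench, at (-3, 0, 70) mm of the head; the fingers close along the gauge's x. Moves with the arm
- index_line (a point): tip of the black index line on the white pointer at the head's near foot, 30 mm above the bench, (-37, 0, 30) mm of the head; its y is that of the head's centre
- rider_line (a point): inner end of the black line on the yellow rider (18 x 14 mm, top 36 mm above the bench) that sits astride the near side of the scale rail; axes as the gauge's. The set mark
- rider (a joint): place of the yellow rider's line on the scale, m from zero along the gauge's +y, 0.06 to 0.125; it is held by friction of 4 N and must stay
- shell_blank: grey pearl shell blank, 90 x 111 x 13 mm, lying loose beyond the arm's foot; origin at the centre of its underside
- polish_bar: green bar of polishing compound, 26 x 62 x 24 mm, loose on the far side of the gauge; origin at the centre of its underside, long along its y
- glass_lump: lump of green glass, 38 x 42 x 39 mm, loose on the far side of the gauge by the tube; origin at the centre of its underside
- marker_pen: marker pen, 17 x 135 x 16 mm, loose on the near side of the gauge; origin at the centre of its underside, long along its y

How it is judged:
On the way, in this order (a step that is already met when the one before it is completed fails the run):
1. the lock button is squeezed in while the arm is still home (value of joint button above 0.0042 m and value of joint extension below 0.012 m and contact force between the fingers and grip_head above 2 N), for 0.1 s.
2. the arm is drawn out to the rider's line (y of index_line in the frame of rider_line between -0.004 and 0.004 m and value of joint button above 0.0042 m), for 0.2 s.
At the end, for the whole second after the job is handed in: The index line stands within 4 mm of the rider's line along the scale, the arm at rest (under 10 mm/s), the lock button pressed in by more than 4.2 mm, and the fingers hold the grip head with more than 2 N (all of step 2 and contact force between the fingers and grip_head above 2 N and velocity of joint extension between -0.01 and 0.01 m/s); the arm keeps its last pose, push and grip.
It fails at once if the rider is shifted by more than 4 mm (distance of rider_line from where it was at the start of the episode above 0.004 m).
It fails at once if the shell blank, polish bar, glass lump or marker pen is pushed more than 15 mm (distance of any of shell_blank, polish_bar, glass_lump, marker_pen from where it was at the start of the episode above 0.015 m).
It also fails if it takes over 32 s, if anything falls off the work surface, if the arm or the gripper's body presses on something with over 40 N, if the wrist force passes 120 N, or if a joint passes its speed limit or range.

ROBOT

A 6-joint arm with a two-finger parallel gripper is mounted at the origin on a cart in front of the work surface, level with it; the furniture and walls round the work are solid. World frame = base frame: x ahead of the robot, y to its left, z up, the work surface at z = 0. Lengths are in m, angles in rad, forces in N, time in s.
With the tool pointing down it reaches from about 0.325 to 0.9 m from the base axis. Payload 3.5 kg.
Tool frame: the origin (TCP) lies at the very end of the fingers, on their centre line; the grasp point (between the pads) lies 19 mm behind it; z points along the fingers, y is the line along which they close (so a half turn about z gives the same grasp; the last joint's range is limited). The gripper opens to 85 mm and grips with 20 to 120 N. Pads are 22 mm wide; open, the fingers measure 114 mm over their backs; the gripper's body (76 mm by 85 mm) begins 54 mm behind the grasp point. The pads swing forward as they close: fully open they stand 13 mm farther back than shut.
Start: joints at [1.184, 0.276, -0.026, 1.268, 0, 1.467], TCP at [0.175, 0.6, 0.231] pointing down, gripper open.
Joint ranges: [-3.12, 3.12], [-0.85, 1.88], [-1.08, 1.24], [-1.95, 2.15], [-1.57, 1.53], [-3.14, 3.14]. Speed limits (rad/s): [2.57, 2.57, 3.14, 3.14, 3.14, 3.14].

INTERFACE

Orientations are given as a rotation vector (axis times angle).
In Python, from workcell import arm gives the robot as it stands.
- The arm moves only by the tool move_arm, never from a script. Its argument "commands" is a list that holds one entry, the list of rows, each a list of 7 numbers: the shift along the world's x, y, z in cm, then the turn, a rotation vector about the world's x, y, z in rad, then the finger opening in cm, from 0 to 8.54. A call has 1 to 8 rows; each row is the pose to reach, as a shift and turn from the pose commanded when the call began; what a row does not reach only later rows make up. A row lasts 1/10 s, in which the tool goes at most 50 mm and 8.59 degrees, less where a joint would pass 70% of its speed; a pose out of reach is approached as far as the arm can. A call with a gripper value outside its range is refused whole. The fingers move at their own pace and stop on an object; "squeeze" is the grip in N (left out, the last holds). Time passes only in rows, so rows that repeat a pose let the fingers close. It gives the time, the measured TCP pose, the force, the opening and the grip force at its end, in the units of the state.
- arm.sense(): the state, without advancing time (a new reading comes with each control period).
- arm.get_image(name): name is "scene" or "top" or "wrist"; returns a dict with "color" (400x640x3 uint8, blue, green, red), "fx", "fy", "cx", "cy" (pixels), "k1" (the pictures are not rectified: a ray, as slopes to the right and down, at radius r is drawn at 1 + k1 r^2 times it, then the intrinsics apply), "R" (3x3) and "t" (3): a world point X has camera coordinates R X + t; the wrist camera has in their place "hand_eye" (4x4, takes a point from camera to tool coordinates, whose origin is the TCP and whose axes are the flange's). Camera axes: x right, y down, z forward; pixel columns grow to the right and rows downward; lengths in m; the calibration is good to about 2 mm. A picture is of the moment at which its call begins: read the wrist's pose just before it. There is no depth.
- arm.close_job(): hands the job in; it is judged then, once.
The state is a dict: "clock": time; "qpos": joint angles; "qvel": joint speeds; "joint_efforts": joint torques, N m; "ee_pos": TCP position; "orientation": TCP orientation; "force": force on the tool from outside, world axes, zero at the start; "ft_torque": the same for the moment, N m; "opening": opening from 0.0 (shut) to 1.0 (fully open); "finger_force": force on a finger pad.
Only numpy, scipy, OpenCV 4.12 (cv2) and the standard library are available. Lean on these libraries where they do the work, as an engineer would, in place of code of your own. Each camera call takes 0.05 s, during which the arm holds its last target. There are 200 camera calls.

## Working session

There is one attempt and no reset: what is moved stays moved. The work goes in short steps, Python scripts to look and compute and a tool call to move; the robot and the scene stay as the last step left them, time stands still between calls to the robot, and variables do not carry over. Pictures are saved under pics/ and viewed, at most 10 in all, crops included, and the job is handed in when it is done.

Besides the shell and the picture viewer there is one more tool, called after ">>>" by a JSON object that holds its "fn" and its "kwargs". move_arm: Moves the arm, as the interface text tells. Its arguments: {"type":"object","properties":{"commands":{"type":"array"},"squeeze":{"type":"number"}},"required":["commands"]}

```bash
mkdir -p pics
cat > h.py <<'E'
import numpy as np, cv2
from workcell import arm
def ray(im,u,v):
    K=np.array([[im["fx"],0,im["cx"]],[0,im["fy"],im["cy"]],[0,0,1.]])
    xd=np.array([(u-im["cx"])/im["fx"],(v-im["cy"])/im["fy"]])
    x=xd.copy()
    for _ in range(20): x=xd/(1+im["k1"]*(x@x))
    R=np.array(im["R"]);t=np.array(im["t"])
    return -R.T@t, R.T@np.array([x[0],x[1],1])
def onz(im,u,v,z):
    o,d=ray(im,u,v); return o+d*(z-o[2])/d[2]
def proj(im,X):
    c=np.array(im["R"])@X+np.array(im["t"]); x=c[:2]/c[2]; x=x*(1+im["k1"]*(x@x))
    return x*[im["fx"],im["fy"]]+[im["cx"],im["cy"]]
E
python3 - <<'E'
from h import *
import pickle
d={}
for n in("scene","top"):
    d[n]=arm.get_image(n); cv2.imwrite(f"pics/{n}0.png",d[n]["color"])
    print(n,-np.array(d[n]["R"]).T@d[n]["t"],d[n]["fx"])
pickle.dump(d,open("im0.pkl","wb"))
print(arm.sense())
E
```

```text
scene [ 0.19793876 -0.5012195   0.46439519] 363.0710770520516
top [0.36265948 0.15975624 0.91973063] 381.9278659245074
{'clock': 0.1, 'qpos': array([ 1.18358067e+00,  2.77077119e-01, -2.77142150e-02,  1.26799026e+00,
        3.59564857e-05,  1.46740507e+00]), 'qvel': array([ 7.42121587e-05, -1.23901743e-03,  3.11700618e-03,  6.31143408e-04,
       -3.27966919e-04, -7.40682358e-04]), 'joint_efforts': array([-7.91323419e-04, -4.46707249e+01,  2.96128553e+01,  8.47407180e-03,
       -1.54326717e-04, -1.12123026e-06]), 'ee_pos': array([0.17475253, 0.5993592 , 0.23027288]), 'orientation': array([-4.44262113e-01, -3.10949809e+00,  3.01089002e-03]), 'force': array([-0.26137458,  0.02693378, -0.18988718]), 'ft_torque': array([ 0.00867748, -0.04688956, -0.00813236]), 'finger_force': 0.0, 'opening': 0.9982008762627842}
```

View pics/top0.png

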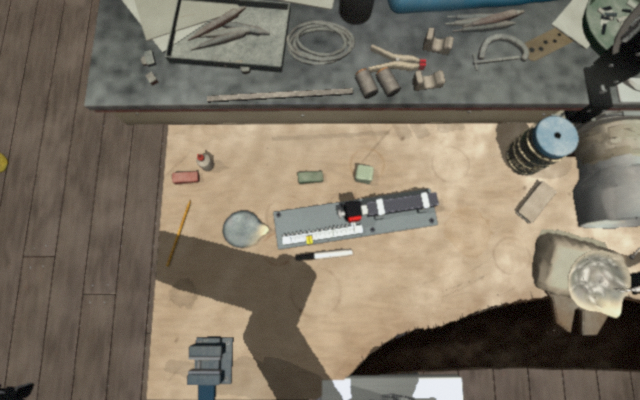

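View pics/scene0.png

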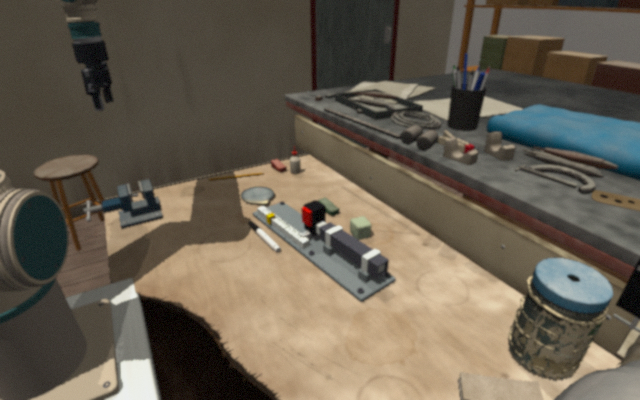

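The top view shows the base from about (276,247) to (438,190), the red button near (354,218), the yellow rider near (309,240), the shell at (245,229), the pen at (325,255), the green bar at (310,177) and the glass lump at (364,172). The scene view shows the same layout, with the head upright at (313,215).

Run:
```python
from h import *
import pickle
d=pickle.load(open("im0.pkl","rb"))
im=d["top"];hsv=cv2.cvtColor(im["color"],cv2.COLOR_BGR2HSV)
def blob(lo,hi,box):
    m=cv2.inRange(hsv,np.array(lo),np.array(hi)); k=np.zeros_like(m);u0,v0,u1,v1=box;k[v0:v1,u0:u1]=255
    m&=k; ys,xs=np.nonzero(m); return m,xs,ys
m,x,y=blob((20,130,110),(35,255,255),(280,215,345,250));print("rider",x.mean(),y.mean(),len(x),onz(im,x.mean(),y.mean(),.036))
m,x,y=blob((0,140,90),(8,255,255),(335,195,375,230));print("red",x.mean(),y.mean(),len(x),x.min(),x.max(),y.min(),y.max(),onz(im,x.mean(),y.mean(),.085))
# white scale
m,x,y=blob((0,0,170),(180,60,255),(278,215,366,247))
r=cv2.minAreaRect(np.c_[x,y].astype(np.float32));b=cv2.boxPoints(r);P=[onz(im,*p,.026) for p in b];print("rail",b,np.round(P,4))
c=im["color"][165:265,220:445];cv2.imwrite("pics/crop0.png",cv2.resize(c,None,fx=3.5,fy=3.5,interpolation=cv2.INTER_CUBIC))
```

```text
rider 309.0 239.68421052631578 38 [0.45513405 0.18188153 0.036     ]
red 354.0806451612903 218.11290322580646 62 348 360 215 221 [0.49728919 0.08102271 0.085     ]
rail [[279.1329  224.36417]
 [359.8381  211.94797]
 [362.93637 232.0867 ]
 [282.23117 244.5029 ]] [[0.4926 0.2527 0.026 ]
 [0.5216 0.0614 0.026 ]
 [0.4735 0.0554 0.026 ]
 [0.4452 0.2446 0.026 ]]
```

View pics/crop0.png

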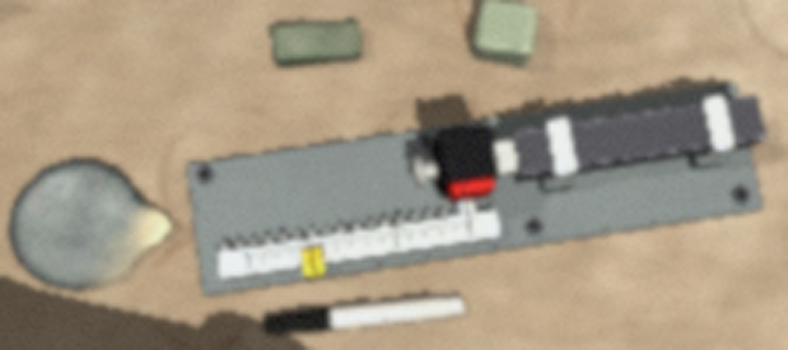

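The crop shows the base corners at crop pixels (190,163), (203,294) and (762,207), and the rail's near corners at (220,278) and (500,236). I'll fit the gauge pose to these.

```bash
cat >> h.py <<'E'
def fit2(G,W):
    G=np.array(G);W=np.array(W);g=G.mean(0);w=W.mean(0)
    a=(G-g)@[1,1j];b=(W-w)@[1,1j];th=np.angle((a.conj()*b).sum())
    R=np.array([[np.cos(th),-np.sin(th)],[np.sin(th),np.cos(th)]]);t=w-R@g
    return th,R,t,(G@R.T+t-W)
E
python3 - <<'E'
from h import *
import pickle
im=pickle.load(open("im0.pkl","rb"))["top"]
L=[((190,163),(36,185),.01),((203,294),(-56,185),.01),((762,207),(-56,-205),.01),((220,278),(-48,170),.026),((500,236),(-48,-20),.026)]
f=lambda p:((p[0]+.5)/3.5-.5+220,(p[1]+.5)/3.5-.5+165)
th,R,t,e=fit2([np.array(l[1])/1e3 for l in L],[onz(im,*f(l[0]),l[2])[:2] for l in L])
print(th,t,np.round(e*1e3,1)); g=lambda P:R.T@(np.array(P)[:2]-t)
print("rider",g([.45513,.18188]),"red",g([.49729,.08102]))
print("grip",R@[-.003,0]+t)
for n,p,z in(("shell",(85,225),.01),("pen L",(265,325),.01),("pen R",(465,308),.01),("glassR",(530,60),.01),("glass near",(500,62),.01)):print(n,g(onz(im,*f(p),z)))
s=arm.sense();from scipy.spatial.transform import Rotation as Ro
print(Ro.from_rotvec(s["orientation"]).as_matrix().round(3))
E
```

```text
0.14805436472368175 [0.51897436 0.082465  ] [[ 0.2  3.3]
 [-0.6  0.3]
 [-0.8 -2.2]
 [ 0.3 -0.5]
 [ 0.9 -0.8]]
rider [-0.04848079  0.10774534] red [-0.02166029  0.00176956]
grip [0.51600718 0.08202246]
shell [0.00338685 0.25852017]
pen L [-0.08241661  0.14597247]
pen R [-0.09162275  0.01077729]
glassR [ 0.07200888 -0.0637931 ]
glass near [ 0.07377523 -0.04268211]
[[-0.96   0.28  -0.001]
 [ 0.28   0.96  -0.002]
 [ 0.    -0.002 -1.   ]]
```

>>> {"fn": "move_arm", "kwargs": {"commands": [[[34.1, -51.8, 0, 0, 0, -1.14, 8.54], [34.1, -51.8, 0, 0, 0, -1.14, 8.54], [34.1, -51.8, 0, 0, 0, -1.14, 8.54], [34.1, -51.8, 0, 0, 0, -1.14, 8.54], [34.1, -51.8, 0, 0, 0, -1.14, 8.54], [34.1, -51.8, 0, 0, 0, -1.14, 8.54], [34.1, -51.8, 0, 0, 0, -1.14, 8.54], [34.1, -51.8, 0, 0, 0, -1.14, 8.54]]]}}

```text
clock: 0.9
ee_pos: [0.3953, 0.264, 0.231]
orientation: [-2.058, -2.374, 0.0]
force: [0.4, 0.6, 0.6]
opening: 0.995
finger_force: 0.0
```

>>> {"fn": "move_arm", "kwargs": {"commands": [[[12.1, -18.2, 0, 0, 0, 0.005, 8.54], [12.1, -18.2, 0, 0, 0, 0.005, 8.54], [12.1, -18.2, 0, 0, 0, 0.005, 8.54], [12.1, -18.2, 0, 0, 0, 0.005, 8.54], [12.1, -18.2, 0, 0, 0, 0.005, 8.54], [12.1, -18.2, 0, 0, 0, 0.005, 8.54]]]}}

```text
clock: 1.5
ee_pos: [0.5172, 0.0815, 0.2308]
orientation: [-2.052, -2.379, 0.001]
force: [-0.2, 0.0, 0.2]
opening: 1.0
finger_force: 0.0
```

```bash
cat >> h.py <<'E'
from scipy.spatial.transform import Rotation as Ro
def wrist():
    s=arm.sense(); im=dict(arm.get_image("wrist"))
    T=np.eye(4);T[:3,:3]=Ro.from_rotvec(s["orientation"]).as_matrix();T[:3,3]=s["ee_pos"]
    C=np.linalg.inv(T@np.array(im["hand_eye"]));im["R"]=C[:3,:3];im["t"]=C[:3,3];return s,im
E
python3 - <<'E'
from h import *
import pickle
s,im=wrist();pickle.dump(im,open("w1.pkl","wb"));cv2.imwrite("pics/w1.png",im["color"])
print(s["ee_pos"],s["orientation"],s["qpos"],-im["R"].T@im["t"],im["fx"])
E
```

```text
[0.5171612  0.08151431 0.23076236] [-2.05153909e+00 -2.37921514e+00  8.13405955e-04] [ 3.30262176e-02  9.74049367e-02 -2.45369761e-01  1.22838735e+00
 -3.67158846e-04  1.45618155e+00] [0.50765023 0.14624286 0.37280579] 306.6269484621829
```

View pics/w1.png

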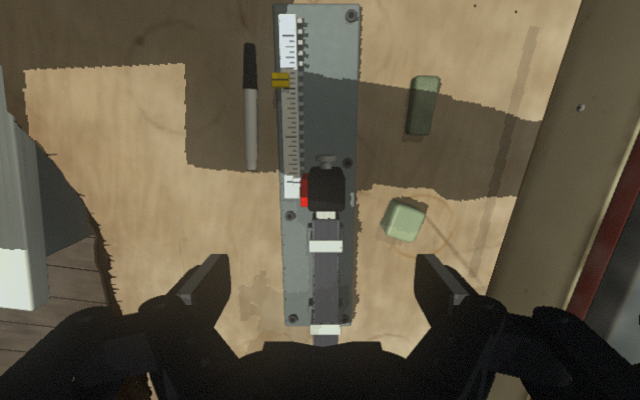

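The wrist view shows the gauge upright in the picture: base corners near (274,4), (361,4), (285,326) and (355,326), the rail from (278,13) to (300,198), and the rider's line at about row 80. The head and button are near (322,188).

Run:
```python
import cv2,numpy as np
c=cv2.imread("pics/w1.png")
a=cv2.resize(c[0:210,265:370],None,fx=2.8,fy=2.8,interpolation=cv2.INTER_CUBIC)
b=cv2.resize(c[60:100,262:312],None,fx=9,fy=9,interpolation=cv2.INTER_NEAREST)
o=np.zeros((600,780,3),np.uint8);o[:a.shape[0],:a.shape[1]]=a;o[:360,310:310+450]=b
cv2.imwrite("pics/w1c.png",o)
```

```text
(no output)
```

View pics/w1c.png

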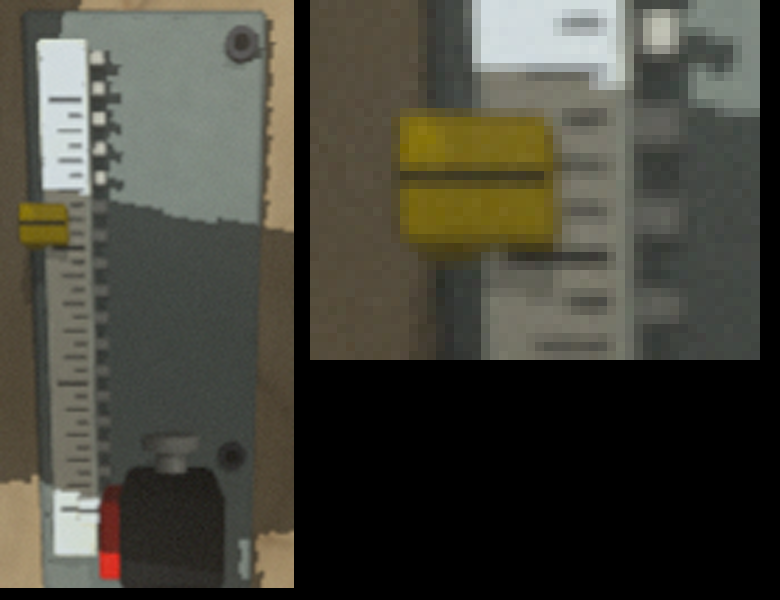

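The rider's line is at zoomed row 175, between the 105 mark (row 211) and the 110 mark (row 165). With parallax that puts it at about 107.6 mm, in agreement with 107.7 from the top view.

Run:
```python
from h import *
import pickle
im=pickle.load(open("w1.pkl","rb"))
f=lambda p:((p[0]+.5)/2.8-.5+265,(p[1]+.5)/2.8-.5)
L=[(f((37,39)),(-48,170),.026),(f((86,39)),(-30,170),.026),(f((55,556)),(-48,-20),.026),(f((98,555)),(-30,-20),.026),(f((23,12)),(-56,185),.01),(f((267,12)),(36,185),.01),((285,326),(-56,-205),.01),((355,326),(36,-205),.01)]
th,R,t,e=fit2([np.array(l[1])/1e3 for l in L],[onz(im,*l[0],l[2])[:2] for l in L])
print(th,t,np.round(e@R*1e3,1)); g=lambda P:(R.T@(np.array(P)[:2]-t)).round(4)
print("rider",g(onz(im,262+(475-310)/9-.5,60+175.5/9-.5,.036)))
for k,p in((0,(84,510)),(50,(72,383)),(100,(68,247)),(150,(65,99))):print(k,g(onz(im,*f(p),.026)))
print("head edges z92",g(onz(im,*f((120,520)),.092)),g(onz(im,*f((225,520)),.092)),g(onz(im,*f((172,467)),.092)),g(onz(im,*f((172,590)),.092)))
print("grip",R@[-.001,0]+t,"pull dir",R[:,1],"yaw deg",np.degrees(th))
```

```text
0.15549009897767277 [0.52224675 0.08498711] [[-0.2  0.4]
 [ 0.4  0.5]
 [ 1.  -0.4]
 [ 1.2 -0.7]
 [-1.4  1.6]
 [ 0.3  2.3]
 [ 1.1 -2.3]
 [-2.5 -1.5]]
rider [-0.0473  0.1078]
0 [-0.0364 -0.0004]
50 [-0.0396  0.0503]
100 [-0.0393  0.1003]
150 [-0.0386  0.1504]
head edges z92 [-0.0186  0.0082] [0.0163 0.0079] [-0.0012  0.0257] [-0.0014 -0.0161]
grip [0.52125881 0.08483224] pull dir [-0.1548643   0.98793575] yaw deg 8.908926427492085
```

>>> {"fn": "move_arm", "kwargs": {"commands": [[[0.3, 0.25, -9, 0, 0, 0.005, 8.54], [0.3, 0.25, -13, 0, 0, 0.005, 8.54], [0.3, 0.25, -16, 0, 0, 0.005, 8.54], [0.3, 0.25, -18, 0, 0, 0.005, 8.54], [0.3, 0.25, -18.1, 0, 0, 0.005, 8.54], [0.3, 0.25, -18.1, 0, 0, 0.005, 8.54]]], "squeeze": 35}}

```text
clock: 2.15
ee_pos: [0.5179, 0.0874, 0.0504]
orientation: [-2.038, -2.389, 0.001]
force: [0.7, 0.5, 0.6]
opening: 0.997
finger_force: 0.0
```

Run:
```python
from h import *
import pickle
s,im=wrist();pickle.dump(im,open("w2.pkl","wb"));cv2.imwrite("pics/w2.png",im["color"])
print(s["ee_pos"],s["orientation"],s["force"])
```

```text
[0.51794479 0.08741437 0.05035068] [-2.03761550e+00 -2.38936980e+00  1.45508976e-03] [0.6525879  0.46634985 0.64156798]
```

View pics/w2.png

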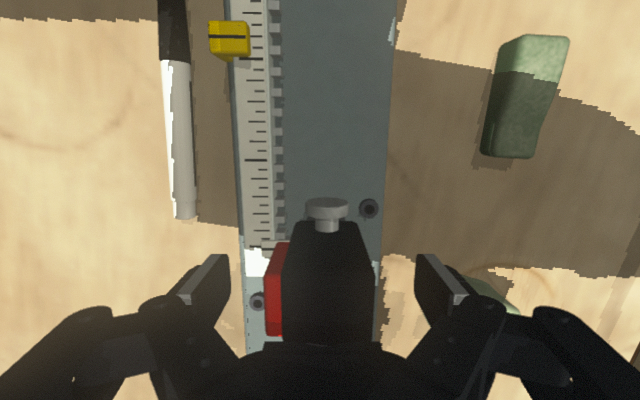

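The wrist view shows the open fingers straddling the head, inner edges at columns 228 and 415. Button to far face runs from about 265 to 369, so the fingers are centred to within 2 mm. I'll close now.

>>> {"fn": "move_arm", "kwargs": {"commands": [[[0, -0.25, 0, 0, 0, -0.004, 8.54], [0, -0.25, 0, 0, 0, -0.004, 5], [0, -0.25, 0, 0, 0, -0.004, 3], [0, -0.25, 0, 0, 0, -0.004, 3], [0, -0.25, 0, 0, 0, -0.004, 3], [0, -0.25, 0, 0, 0, -0.004, 3], [0, -0.25, 0, 0, 0, -0.004, 3], [0, -0.25, 0, 0, 0, -0.004, 3]]], "squeeze": 35}}

```text
clock: 3.0
ee_pos: [0.5206, 0.084, 0.0515]
orientation: [2.045, 2.383, 0.003]
force: [2.7, 1.6, 6.2]
opening: 0.416
finger_force: 41.2
```

>>> {"fn": "move_arm", "kwargs": {"commands": [[[-0.15, 1, 0, 0, 0, 0, 3], [-0.4, 2.6, 0, 0, 0, 0, 3], [-0.68, 4.4, 0, 0, 0, 0, 3], [-0.96, 6.2, 0, 0, 0, 0, 3], [-1.24, 8, 0, 0, 0, 0, 3], [-1.44, 9.3, 0, 0, 0, 0, 3], [-1.55, 10.0, 0, 0, 0, 0, 3], [-1.57, 10.2, 0, 0, 0, 0, 3]]], "squeeze": 35}}

```text
clock: 3.8
ee_pos: [0.5054, 0.1855, 0.0515]
orientation: [2.043, 2.38, 0.001]
force: [4.7, -3.7, 5.6]
opening: 0.418
finger_force: 40.9
```

Run:
```python
from h import *
import pickle
s,im=wrist();pickle.dump(im,open("w3.pkl","wb"));T=arm.get_image("top");pickle.dump(T,open("t3.pkl","wb"))
print(s["ee_pos"],s["orientation"],s["force"],s["opening"]*85.4,s["finger_force"])
a=im["color"];b=cv2.resize(T["color"][205:260,280:350],None,fx=4,fy=4)
o=np.zeros((400+225,640,3),np.uint8);o[:400]=a;o[400:620,:280]=b[:220]
cv2.imwrite("pics/w3.png",o[:600])
```

```text
[0.50542554 0.18553601 0.05151702] [2.04324961e+00 2.38037349e+00 8.98503085e-04] [ 4.71025024 -3.71721487  5.61339276] 35.70437312549452 40.90111322700977
```

View pics/w3.png

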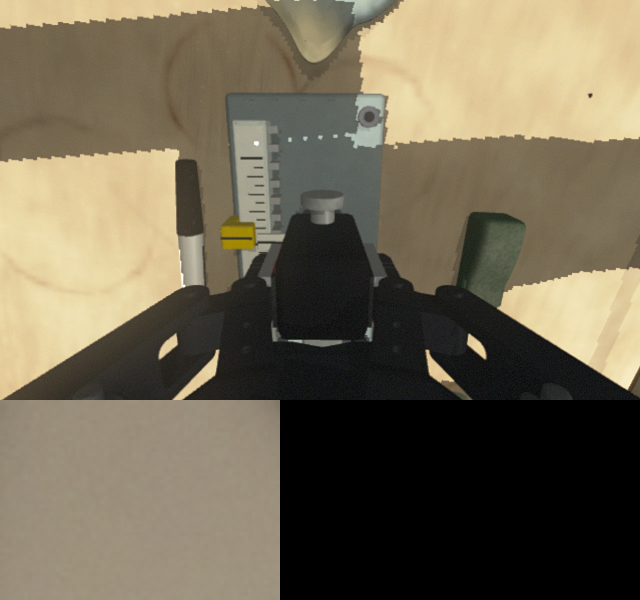

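The arm is out. The rider's line is at about row 238, columns 222–252, and the index line on the white pointer is at about (268,243). I'll zoom in to measure both.

Run:
```python
import pickle,cv2
im=pickle.load(open("w3.pkl","rb"))
cv2.imwrite("pics/w3c.png",cv2.resize(im["color"][205:265,215:295],None,fx=9,fy=9,interpolation=cv2.INTER_NEAREST))
```

```text
(no output)
```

View pics/w3c.png

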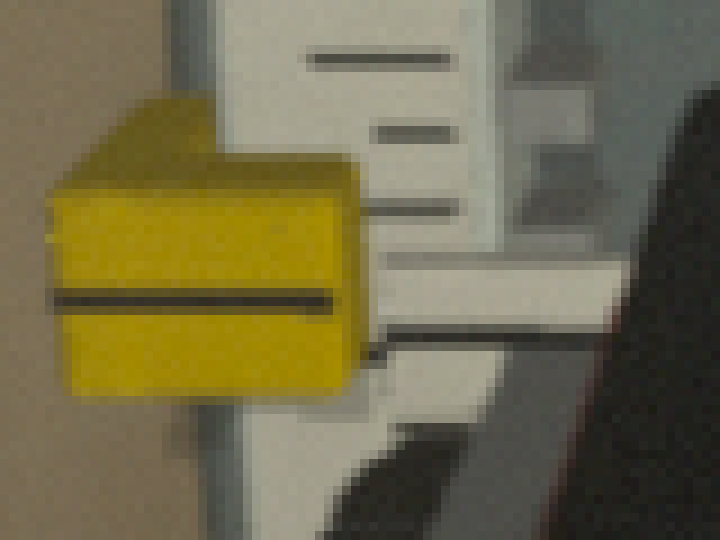

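Run:
```python
from h import *
import pickle
im=pickle.load(open("w3.pkl","rb"))
th=.154;R=np.array([[np.cos(th),-np.sin(th)],[np.sin(th),np.cos(th)]]);t=np.array([.5212,.0842])
g=lambda u,v,z:(R.T@(onz(im,215+u/9-.5,205+v/9-.5,z)[:2]-t)*1e3).round(1)
print("rider",g(330,301,.036),"idx",g(388,334,.030),"ticks",[g(u,v,.026) for u,v in((380,58),(415,134),(415,211))])
```

```text
rider [-38.4 108.2] idx [-36.3 103.6] ticks [array([-36.6, 120.6]), array([-34.7, 115.6]), array([-35. , 110.5])]
```

The index line is 4.6 mm short of the rider's line.

>>> {"fn": "move_arm", "kwargs": {"commands": [[[-0.04, 0.25, 0, 0, 0, 0, 3], [-0.07, 0.45, 0, 0, 0, 0, 3], [-0.07, 0.45, 0, 0, 0, 0, 3], [-0.07, 0.45, 0, 0, 0, 0, 3], [-0.07, 0.45, 0, 0, 0, 0, 3], [-0.07, 0.45, 0, 0, 0, 0, 3], [-0.07, 0.45, 0, 0, 0, 0, 3]]], "squeeze": 35}}

```text
clock: 4.6
ee_pos: [0.5048, 0.1896, 0.0515]
orientation: [2.044, 2.38, 0.002]
force: [4.8, -2.5, 5.6]
opening: 0.419
finger_force: 40.7
```

Run:
```python
from h import *
import pickle
s,im=wrist();pickle.dump(im,open("w4.pkl","wb"))
print(s["ee_pos"],s["force"],s["opening"]*85.4,s["finger_force"],s["qvel"].round(4))
cv2.imwrite("pics/w4c.png",cv2.resize(im["color"][205:265,215:295],None,fx=9,fy=9,interpolation=cv2.INTER_NEAREST))
```

```text
[0.50484105 0.18959816 0.05151708] [ 4.75959786 -2.46157307  5.56289605] 35.7459948174966 40.720600336790085 [ 0.0004  0.0007 -0.0021  0.0002  0.0001  0.0005]
```

View pics/w4c.png

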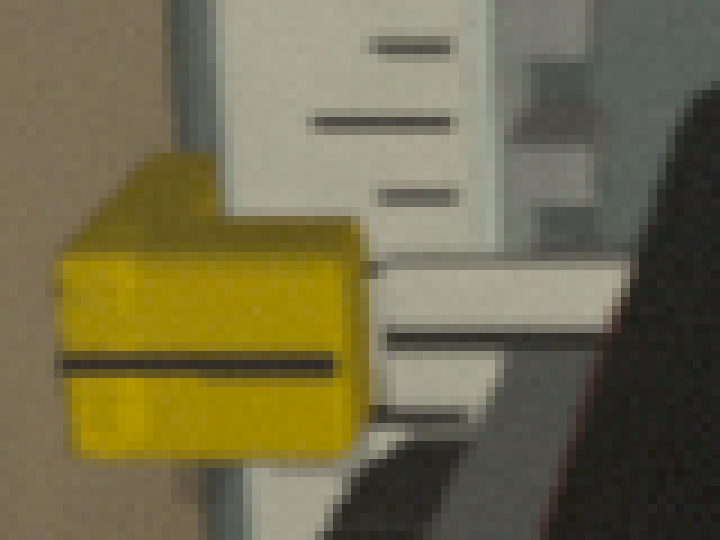

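Run:
```python
from h import *
import pickle
im=pickle.load(open("w4.pkl","rb"))
th=.154;R=np.array([[np.cos(th),-np.sin(th)],[np.sin(th),np.cos(th)]]);t=np.array([.5212,.0842])
g=lambda u,v,z:(R.T@(onz(im,215+u/9-.5,205+v/9-.5,z)[:2]-t)*1e3).round(1)
print("rider",g(330,365,.036),"idx",g(388,338,.030),"ticks",[g(u,v,.026) for u,v in((380,122),(415,197),(415,413))])
```

```text
rider [-38.6 108.1] idx [-36.3 107.5] ticks [array([-36.8, 120.6]), array([-34.9, 115.5]), array([-35.7, 100.7])]
```

The index is now within 0.6 mm of the rider's line, and the rider has not moved. The arm is at rest with the grip firm, so I'm handing in.

```bash
python3 -c "
from workcell import arm
print(arm.close_job())"
```

```text
the job is handed in; nothing more can be done
None
```

The job is handed in: the gauge is held open with the index line about 0.6 mm from the rider's line by my last measurement, the grip on the button and head at about 41 N; the rider did not shift and the arm touched none of the loose items I could see, but no verdict came back.

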